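# Knock a stuck soap bar out of its mould

### The job

A bar of green soap is stuck in the wooden mould that sits part-way in the blue knock-out stand. Push the mould gently along its guide until it is fully home against the stop, then press the stand's hand lever slowly down, without forcing it, so that the knockout rod comes up through the mould's hole and lifts the soap as far as it goes. Take the soap off and lay it gently, flat, in the empty space on the curing rack, clear of the other soaps, leaving the mould in the stand and everything else where it is.

Things in the scene. Friction and masses are not known exactly. Their poses are not given: they have to be found in the camera images.
- stand: Fixed knock-out stand: blue base, aluminium deck (top 95 mm above the table, 200 x 124 mm) with a rail and overhanging lip along each long side (13 mm high above the deck). Origin on the table straight below the knockout rod; x along the guide towards the stop, y left, z up. The deck spans x = -135 to +65 mm. The hand lever is on its -y side.
- stop: Dark steel stop block, 14 x 90 x 26 mm, fixed at the far end of the guide; origin at the centre of its underside, on the deck; axes as the stand. The mould is home, its hole over the rod, when it rests against the block's face (45 mm from the rod axis). The stop must not be loaded with more than 15 N beyond what the sliding itself takes.
- rod: Steel knockout rod, 16 mm diameter, upright in the stand; moves only up and down. Origin on its axis, 46 mm below its top. At rest its top is 4 mm below the deck face; full stroke 32 mm up. If the mould is not home the rod butts against its underside after 4 mm: then stop, over 15 N there does harm.
- lever: Hand lever on a cross shaft; origin on the shaft's middle, 35 mm from the rod towards -x of the stand, 55 mm above the table; axes as the stand at rest. Pressing the grip down 0.70 rad to the end of travel (drop 81 mm) raises the rod 32 mm. It stays where left. Damped: at 30 mm/s it takes about 8 N, then 10 to 18 N while the soap comes free, more if faster; over 30 N harms it.
- lever_grip (a point): Centre of the lever's black rubber grip: a horizontal bar 24 mm in diameter, 85 mm long, along the stand's y, 120 mm from the shaft; at rest 113 mm above the table (0.50 rad above level). Press it from above.
- mould: Loose beech mould on a white sole, captured under the guide's lips, 35 to 70 mm short of home; held by a sprung gib, it slides with a steady 7 to 16 N. Origin at the centre of its underside, x towards the stop. Sole 90 x 94 x 8 mm with an 18 mm hole in its middle, a lug 20 mm long and 8 high on its -x end; block 90 x 70 mm on it, top 34 mm above the underside. Pocket 66 x 46 mm, 26 deep; rubber lips at its ends grip the soap.
- mould_hole (a point): Centre of the hole, at the mould's underside (at deck height).
- mould_face (a point): Centre of the mould's flat wooden end face that looks away from the stop (70 mm wide, from 8 to 34 mm above the deck); push here, towards the stop.
- soap_mid (a point): Centre of the stuck green soap bar, 64 x 44 x 24 mm (x, y, z), 80 g, x along the guide. At the start its top is 2 mm below the mould's rim; at full lever travel it stands 18 mm above the rim, its foot still in the pocket, and stays up there on the rod.
- rack: Fixed wooden curing rack, 150 x 208 mm (x,y), slats up at 32 mm. Origin at the centre of its underside. Two finished soaps lie on its -y half; the +y half is empty.
- rack_space (a point): Middle of the empty half of the rack, on top of the slats.
- soap: The stuck green soap bar; origin at the centre of its underside.
- soap_a: Finished lilac soap bar, 64 x 44 x 24 mm, lying on the rack; leave alone.
- soap_b: Finished yellow soap bar, 64 x 44 x 24 mm, lying on the rack; leave alone.
- cup: White paper cup, 76 mm across, 95 mm high; leave alone.
- tube: Cardboard tube standing up, 44 mm across, 100 mm high; leave alone.
- glue: Small white glue bottle with a green label, 28 mm across, 100 mm high; leave alone.
- jar: Amber jar with a red lid, 68 mm across, 85 mm high; leave alone.
- spare: Spare empty mould, 90 x 94 x 34 mm, on the table; leave alone.
Things that resemble listed ones, but are neither listed nor needed, are in the scene too. What is shaped like the soap but orange or red is not meant.

How it is judged:
On the way, in this order (a step that is already met when the one before it is completed fails the run):
1. the mould is home against the stop, its hole over the rod (within 1.5 mm) (horizontal distance between mould_hole and rod below 0.0015 m and linear speed of mould below 0.01 m/s), for 0.2 s.
2. the knockout rod has come up through the hole and lifted the soap at least 17 mm in the mould (z of soap_mid in the frame of mould above 0.037 m and contact force between rod and soap above 0.1 N and horizontal distance between mould_hole and rod below 0.003 m), for 0.3 s.
At the end, for the whole second after the job is handed in: The green soap lies flat (within 7 degrees) and still on the slats in the empty half of the rack, its centre within 52 mm of the rack's long middle line and between the rack's middle and 20 mm from its end, touching no other soap; the mould is still in the stand within 6 mm of home (x of soap_mid in the frame of rack between -0.052 and 0.052 m and y of soap_mid in the frame of rack between 0 and 0.085 m and z of soap_mid in the frame of rack between 0.041 and 0.047 m and angle between soap's own z axis and vertical below 0.12 rad and linear speed of soap below 0.01 m/s and contact force between soap and soap_a below 0.01 N and contact force between soap and soap_b below 0.01 N and horizontal distance between mould_hole and rod below 0.006 m).
It fails at once if the mould was rammed against the stop (over 15 N) (contact force between mould and stop above 15 N).
It fails at once if the rod was driven against the underside of the mould (over 15 N) or into the soap (over 30 N) (contact force between rod and mould above 15 N or contact force between rod and soap above 30 N).
It fails at once if the lever was forced (over 30 N) (contact force between anything else and lever above 30 N).
It fails at once if the soap was dropped (linear speed of soap above 0.45 m/s and contact force between the fingers and soap below 0.05 N).
It fails at once if another thing was disturbed (moved over 15 mm) (distance of any of soap_a, soap_b, cup, tube, glue, jar, spare from where it was at the start of the episode above 0.015 m).
It also fails if it takes over 72 s, if anything falls off the work surface, if the arm or the gripper's body presses on something with over 40 N, if the wrist force passes 120 N, or if a joint passes its speed limit or range.

### The arm

A 6-joint arm with a two-finger parallel gripper is mounted at the origin on the work surface. World frame = base frame: x ahead of the robot, y to its left, z up, the work surface at z = 0. Lengths are in m, angles in rad, forces in N, time in s.
With the tool pointing down it reaches from about 0.25 to 0.775 m from the base axis. Payload 4 kg.
Tool frame: the origin (TCP) lies at the very end of the fingers, on their centre line; the grasp point (between the pads) lies 19 mm behind it; x points along the fingers, y is the direction in which the jaws open and shut, and the axes are right-handed (so a half turn about x gives the same grasp; the last joint's range is limited). The gripper opens to 94 mm and grips with 3 to 60 N. Pads are 16 mm wide; open, the fingers measure 119 mm over their backs; the gripper's body (75 mm by 177 mm) begins 78 mm behind the grasp point.
Start: joints at [-1.392, 0.087, 1.371, -0, 1.684, -0.103], TCP at [0.153, -0.528, 0.169] pointing down, gripper open.
Joint ranges: [-3.1, 3.1], [-0.76, 2.03], [0.27, 2.55], [-1.08, 4.22], [0.17, 2.65], [-2.57, 2.57]. Speed limits (rad/s): [2.79, 2.79, 3.14, 3.14, 3.14, 3.14].

### API

Orientations are given as [roll, pitch, yaw] about the fixed x, y, z axes, in that order (R = Rz(yaw) Ry(pitch) Rx(roll)).
In Python, from bench import robot gives the robot as it stands.
- The arm moves only by the tool carry_out, never from a script. Its argument "targets" is a list of rows, each a list of 5 numbers: the closure, from 0 (fully open) to 1 (shut), then the shift along the tool's x, y, z in cm, then the turn about the tool's x in degrees. In form: [[fingers, tx, ty, tz, turn], ...]. A call has 1 to 20 rows; each row shifts and turns the commanded pose from where the row before left it, along the tool's axes as they then stand; what a row does not reach is not made up. A row lasts 1/10 s, in which the tool goes at most 50 mm and 8.59 degrees, less where a joint would pass 70% of its speed; a pose out of reach is approached as far as the arm can. A call is refused whole if a number of a shift passes 5 or a number of a turn 8.59, either way. A call with a gripper value outside its range is refused whole. The fingers move at their own pace and stop on an object; the grip force is fixed at half the most. Time passes only in rows, so rows that do not move let the fingers close. It gives the time, the measured TCP pose, the force and the opening at its end, in the units of the state.
- robot.get_obs(): the state, without advancing time (a new reading comes with each control period).
- robot.snapshot(name): name is "scene" or "top" or "wrist"; returns a dict with "image" (480x640x3 uint8, red, green, blue), "camera_matrix" (3x3 intrinsics, pixels), "pose" (4x4, takes a point from camera to world coordinates). Camera axes: x right, y up, looking along -z (the intrinsics and any distortion apply to the point x, -y, -z); pixel columns grow to the right and rows downward; lengths in m; the calibration is good to about 2 mm. A picture is of the moment at which its call begins. There is no depth.
- robot.close_job(): hands the job in, once; it reports no verdict.
The state is a dict: "time": time; "joint_positions": joint angles; "qvel": joint speeds; "joint_torque": joint torques, N m; "tool_pos": TCP position; "ee_rot": TCP orientation; "wrist_force": force on the tool from outside, world axes, zero at the start; "wrist_torque": the same for the moment, N m; "width": finger opening in m.
Only numpy, scipy, OpenCV 4.12 (cv2) and the standard library are available. Lean on these libraries where they do the work, as an engineer would, in place of code of your own. Each camera call takes 0.05 s, during which the arm holds its last target. There are 200 camera calls.

## Working session

There is one attempt and no reset: what is moved stays moved. The work goes in short steps, Python scripts to look and compute and a tool call to move; the robot and the scene stay as the last step left them, time stands still between calls to the robot, and variables do not carry over. Pictures are saved under pics/ and viewed, about 8 in all and at most 12, crops included, and the job is handed in when it is done.

Besides the shell and the picture viewer there is one more tool, called after "Request:" by a JSON object that holds its "api" and its "payload", one argument or row to a line. carry_out: Moves the arm, as the interface text tells. Its arguments: {"type":"object","properties":{"targets":{"type":"array","items":{"type":"array","items":{"type":"number"}}}},"required":["targets"]}

```bash
mkdir -p pics; ls; cat > h.py <<'E'
from bench import robot
import numpy as np, cv2, pickle
def snap(n,tag):
    s=robot.snapshot(n); pickle.dump(s,open(f'pics/{tag}.pkl','wb')); cv2.imwrite(f'pics/{tag}.png',cv2.cvtColor(np.asarray(s['image']),cv2.COLOR_RGB2BGR)); return s
def ray(s,u,v):
    K=np.array(s['camera_matrix']);P=np.array(s['pose'])
    d=np.linalg.inv(K)@[u,v,1]; d=P[:3,:3]@[d[0],-d[1],-d[2]]; return P[:3,3],d
def onz(s,u,v,z):
    o,d=ray(s,u,v); return o+d*(z-o[2])/d[2]
def proj(s,p):
    P=np.array(s['pose']);c=P[:3,:3].T@(np.array(p)-P[:3,3]);q=np.array(s['camera_matrix'])@[c[0],-c[1],-c[2]];return q[:2]/q[2]
def ld(t): return pickle.load(open(f'pics/{t}.pkl','rb'))
E
python3 - <<'E'
from h import *
for n in ['scene','top']:
    s=snap(n,n+'0'); print(n,np.round(s['pose'],3).tolist(),np.round(s['camera_matrix'],1).tolist(),[k for k in s])
o=robot.get_obs(); print(o)
a=cv2.imread('pics/scene0.png');b=cv2.imread('pics/top0.png')
E
```

```text
pics
scene [[-0.066, -0.591, 0.804, 1.573], [0.998, -0.045, 0.049, 0.125], [0.007, 0.805, 0.593, 0.859], [0.0, 0.0, 0.0, 1.0]] [[543.0, 0.0, 322.1], [0.0, 543.0, 248.7], [0.0, 0.0, 1.0]] ['image', 'camera_matrix', 'pose']
top [[-0.006, 0.995, -0.095, 0.382], [-1.0, -0.005, 0.009, 0.04], [0.008, 0.095, 0.995, 1.361], [0.0, 0.0, 0.0, 1.0]] [[511.2, 0.0, 323.0], [0.0, 511.2, 247.1], [0.0, 0.0, 1.0]] ['image', 'camera_matrix', 'pose']
{'time': 0.1, 'joint_positions': array([-1.39211231e+00,  8.78928101e-02,  1.37206430e+00, -2.62999178e-05,
        1.68357285e+00, -1.03099256e-01]), 'qvel': array([ 0.0011769 , -0.00240349, -0.00423166,  0.00062306,  0.00027206,
        0.0004813 ]), 'joint_torque': array([ 9.26579669e-04, -3.41251338e+01, -3.03302658e+01,  7.18972413e-02,
        3.04562459e-02, -1.01712499e-04]), 'tool_pos': array([ 0.1528269 , -0.52777416,  0.16743456]), 'ee_rot': array([-1.66040422,  1.56885884,  1.76296878]), 'wrist_force': array([ 0.19168991, -0.04943163,  0.29011268]), 'wrist_torque': array([-0.03649105, -0.05068982, -0.03935096]), 'width': 0.09417988257391476}
```

View pics/top0.png

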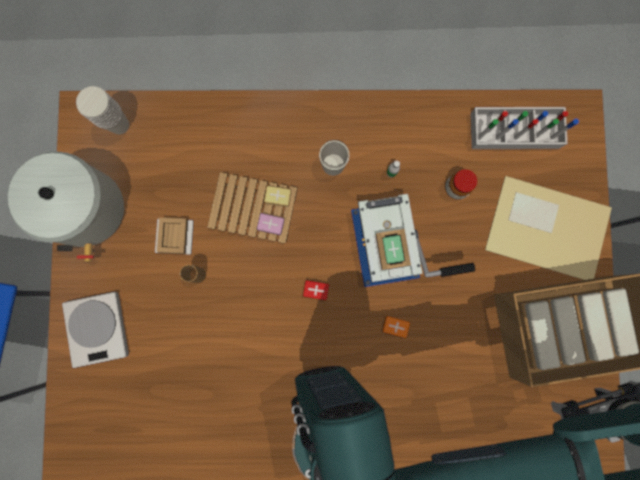

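View pics/scene0.png

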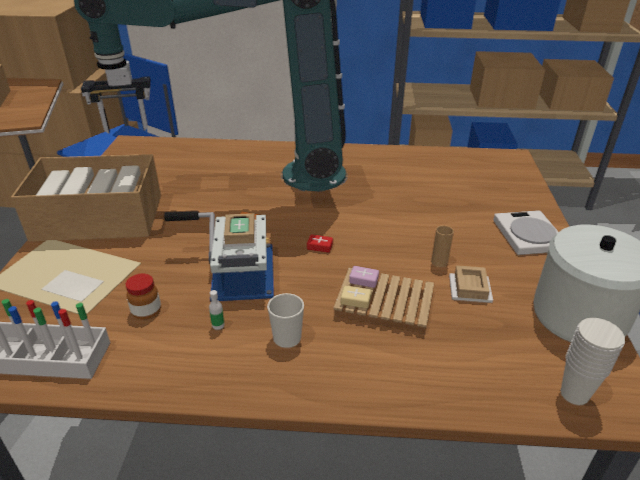

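Top view: the green soap is in the mould in the stand at (392,248), the stop at (384,202), the grip at (457,269), and the empty half of the rack at (238,205). Soap look-alikes are red (316,290), orange (397,327), lilac (270,223) and yellow (277,196). The spare mould is at (173,235). I choose the green one in the stand and check it in a close crop.

```bash
python3 - <<'E'
from h import *
a=cv2.imread('pics/top0.png')[185:295,345:485]; b=cv2.imread('pics/scene0.png')[200:300,160:280]
cv2.imwrite('pics/c1.png',cv2.resize(a,(770,605)[0:2],interpolation=cv2.INTER_CUBIC)[:600])
E
```

```text
(no output)
```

View pics/c1.png

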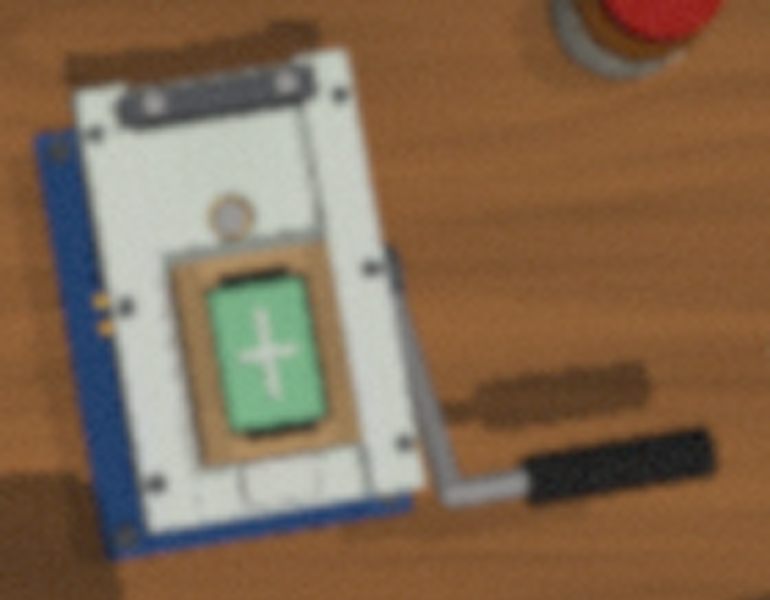

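The crop confirms it: green soap at (268,353), rod at (231,217), stop at (217,97), and grip from (527,483) to (712,450).

```bash
python3 - <<'E'
from h import *
s=ld('top0'); c=lambda u,v,z: onz(s,345+u/5.5,185+v/5.5,z)[:2]
rod=c(231,217,.093);stop=c(217,97,.121);soap=c(268,353,.127);g1=c(527,483,.113);g2=c(712,450,.113)
print(rod,stop,soap,g1,g2,(g1+g2)/2)
for a,b in((soap,stop),(soap,rod),(rod,stop)):
  d=b-a;print(np.degrees(np.arctan2(d[1],d[0])),np.linalg.norm(d))
d=g1-g2;print('grip yaw',np.degrees(np.arctan2(d[1],d[0]))-90,np.linalg.norm(d))
d=[c(*p,.108) for p in((75,92),(350,48),(148,533),(424,488))]
for i,j in((2,0),(3,1),(1,0),(3,2)):
  e=d[j]-d[i];print('deck',np.degrees(np.arctan2(e[1],e[0])),np.linalg.norm(e))
print('deckcentre',np.mean(d,0))
# scene view cross-check via projection printed for rod
# soap colour centroids
im=cv2.cvtColor(np.asarray(s['image']),cv2.COLOR_RGB2HSV)
for n,lo,hi,z in(('green',(50,70,60),(85,255,255),.127),('yellow',(22,60,120),(35,255,255),.056),('lilac',(135,30,100),(170,255,255),.056)):
  m=cv2.inRange(im,lo,hi);k,l,st,ce=cv2.connectedComponentsWithStats(m)
  for i in range(1,k):
    if st[i,4]>60: print(n,st[i],ce[i],onz(s,*ce[i],z))
# rack corners px guess
a=cv2.imread('pics/top0.png')[160:255,195:310];cv2.imwrite('pics/c2.png',cv2.resize(a,None,fx=5,fy=5,interpolation=cv2.INTER_CUBIC))
b=cv2.imread('pics/scene0.png')[195:305,150:290];cv2.imwrite('pics/c3.png',cv2.resize(b,None,fx=5,fy=5,interpolation=cv2.INTER_CUBIC))
E
```

```text
[ 0.55940529 -0.13171298] [ 0.60963899 -0.12261839] [ 0.49405123 -0.14236916] [ 0.43671279 -0.25858964] [ 0.4509466  -0.34152384] [ 0.4438297  -0.30005674]
9.696622576616234 0.11726304663622308
9.26075155426168 0.0662171153176754
10.261992285513566 0.051050332712225664
grip yaw 9.738669258199337 0.08414678790362758
deck 8.579476755586912 0.20122811941032562
deck 8.196592016750378 0.20133558043610247
deck 98.94175442648232 0.12636357120940536
deck 98.8984648732399 0.12501754774241405
deckcentre [ 0.52485009 -0.13725434]
green [384 235  20  28 327] [392.96636086 248.87461774] [ 0.49480909 -0.1405351   0.127     ]
yellow [ 486  177  126   94 5992] [545.77837116 229.40337116] [ 0.54976111 -0.54684105  0.056     ]
yellow [265 186  25  19 328] [276.99695122 195.27134146] [0.64208796 0.14680778 0.056     ]
lilac [258 214  25  20 326] [270.04601227 223.66564417] [0.56805074 0.16447896 0.056     ]
```

View pics/c2.png

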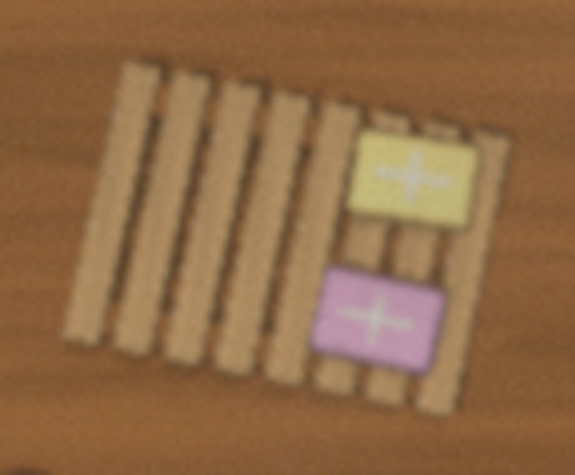

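The stand yaw is about 9°, and rod, deck centre and stop agree to about 1 mm. The rod-to-soap gap is 66 mm, inside the 35–70 mm range. Next I plan the move behind the mould.

```bash
cat >> h.py <<'E'
from scipy.spatial.transform import Rotation as Ro
ROD=np.array([.5594,-.1317]);Y=np.radians(9.)
def S(x,y): c,s=np.cos(Y),np.sin(Y);return ROD+[c*x-s*y,s*x+c*y]
def inS(p): c,s=np.cos(Y),np.sin(Y);d=np.array(p[:2])-ROD;return np.array([c*d[0]+s*d[1],-s*d[0]+c*d[1]])
def st():
    o=robot.get_obs();R=Ro.from_euler('xyz',o['ee_rot']).as_matrix();return o,R
def to(p,yaw=None):
    "shift (cm, tool axes as now) to p and turn (deg) so that tool y lies at yaw+90 mod 180"
    o,R=st();d=R.T@(np.array(p)-o['tool_pos'])*100
    t=0
    if yaw is not None:
        a=np.degrees(np.arctan2(R[1,1],R[0,1])); e=(yaw+90-a+90)%180-90
        t=-e   # tool x is down
    print('t',round(o['time'],2),'tcp',np.round(o['tool_pos'],4),'stand',np.round(inS(o['tool_pos'])*1e3,1),'shift',np.round(d,2),'turn',round(t,1),'J',np.round(o['joint_positions'],2),'F',np.round(o['wrist_force'],1))
E
python3 - <<'E'
from h import *
o,R=st();print(np.round(R,3))
to([*S(-145,0)/1 if 0 else S(-.135,0),.165],9)
s=ld('top0');q=lambda u,v:onz(s,195+u/5,160+v/5,.032)[:2]
c=[q(125,60),q(512,135),q(65,340),q(455,415)]
print('rack',np.mean(c,0),np.linalg.norm(c[0]-c[1]),np.linalg.norm(c[0]-c[2]),np.linalg.norm(c[2]-c[3]))
for a,b in((2,0),(3,1)):
  d=c[b]-c[a];print(np.degrees(np.arctan2(d[1],d[0])))
for a,b in((1,0),(3,2)):
  d=c[b]-c[a];print(np.degrees(np.arctan2(d[1],d[0]))-90)
E
```

```text
File "<stdin>", line 3
    to([*S(-145,0)/1 if 0 else S(-.135,0),.165],9)
                     ^^
SyntaxError: invalid syntax
```

```bash
python3 - <<'E'
from h import *
o,R=st();print(np.round(R,3))
to([*S(-.135,0),.165],9)
s=ld('top0');q=lambda u,v:onz(s,195+u/5,160+v/5,.032)[:2]
c=[q(125,60),q(512,135),q(65,340),q(455,415)]
print('rack',np.mean(c,0),np.linalg.norm(c[0]-c[1]),np.linalg.norm(c[0]-c[2]),np.linalg.norm(c[2]-c[3]))
for a,b in((2,0),(3,1)):
  d=c[b]-c[a];print(np.degrees(np.arctan2(d[1],d[0])))
for a,b in((1,0),(3,2)):
  d=c[b]-c[a];print(np.degrees(np.arctan2(d[1],d[0]))-90)
E
```

```text
[[-0.     0.278 -0.961]
 [ 0.002 -0.961 -0.278]
 [-1.    -0.002 -0.   ]]
t 0.1 tcp [ 0.1528 -0.5278  0.1674] stand [-463.5 -327.6] shift [  0.3  -28.42 -36.67] turn 7.1 J [-1.39  0.09  1.37 -0.    1.68 -0.1 ] F [ 0.2 -0.   0.3]
rack [0.61496109 0.21208796] 0.20860716102836951 0.1519891639015872 0.20791546183187765
-11.133824521763303
-11.394923563632407
-11.371621033476444
-11.22299684228554
```

Request:
{"api": "carry_out", "payload": {
  "targets": [
    [1,0,-2.4,-3.1,0],
    [1,0,-2.4,-3.1,0],
    [1,0,-2.4,-3.1,0],
    [1,0,-2.4,-3.1,0],
    [1,0,-2.4,-3.1,0],
    [1,0,-2.4,-3.1,0],
    [1,0,-2.4,-3.1,0],
    [1,0,-2.4,-3.1,0],
    [1,0,-2.4,-3.1,0],
    [1,0,-2.4,-3.1,0],
    [1,0,-2.4,-3.1,0],
    [1,0,-1.9,-2.6,0],
    [1,0,0,0,7.1],
    [1,0,0,0,0]
  ]
}}

```text
time: 1.5
tool_pos: [0.4269, -0.1534, 0.1679]
ee_rot: [-0.439, 1.57, 2.863]
wrist_force: [-0.2, 0.8, -0.7]
width: 0.0003
```

```bash
python3 - <<'E'
from h import *
to([*S(-.135,0),.113],9)
o,R=st();print(np.round(R,3),o['width'])
snap('wrist','w1')
snap('top','t1'); a=cv2.imread('pics/t1.png')[185:295,345:485]; 
cv2.imwrite('pics/m1.png',np.hstack([cv2.imread('pics/w1.png')[:, :],])) 
E
```

```text
t 1.5 tcp [ 0.4269 -0.1534  0.1679] stand [-134.3   -0.7] shift [ 5.49 -0.07  0.06] turn 0.2 J [-0.47 -0.13  1.58 -0.    1.69  0.94] F [-0.2  0.8 -0.7]
[[-0.001  0.16  -0.987]
 [ 0.    -0.987 -0.16 ]
 [-1.    -0.001  0.001]] 0.00030888823306039786
```

View pics/m1.png

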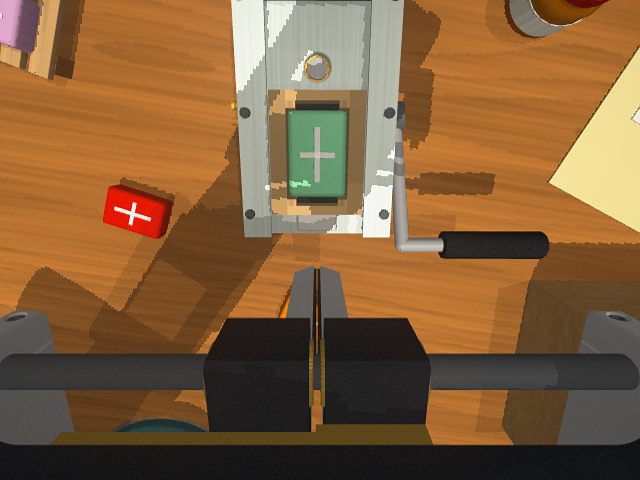

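The wrist view shows the fingertips at (317,268), lined up with the soap (317,154) and the rod (317,67). The grip runs from (440,245) to (548,245).

```bash
python3 - <<'E'
from h import *
s=ld('w1')
for n,u,v,z in(('rod',317.5,67,.092),('soap',317,154,.127),('g1',440,245,.113),('g2',549,245,.113),('mould -x edge top',317,216,.129),('lipL',245,237,.108),('lipR',390,237,.108)):
  p=onz(s,u,v,z);print(n,p,inS(p)*1e3)
E
```

```text
rod [ 0.56059288 -0.13244532  0.092     ] [ 1.06160057 -0.92274775]
soap [ 0.49495293 -0.14261082  0.127     ] [-65.36044497  -0.69474429]
g1 [ 0.43722756 -0.25737286  0.113     ] [-140.32786437 -105.0136349 ]
g2 [ 0.45189177 -0.34839015  0.113     ] [-140.08243586 -197.20434147]
mould -x edge top [ 0.44870499 -0.15006342  0.129     ] [-112.20484003   -0.8208189 ]
lipL [ 0.41642982 -0.0927711   0.108     ] [-135.12015467   60.8150815 ]
lipR [ 0.43618745 -0.21542352  0.108     ] [-134.7928434   -63.41805104]
```

Request:
{"api": "carry_out", "payload": {
  "targets": [
    [1,1.8,-0.1,0,0],
    [1,1.8,0,0,0],
    [1,1.7,0,0,0],
    [1,0,0,-0.5,0],
    [1,0,0,-0.3,0],
    [1,0,0,-0.2,0],
    [1,0,0,-0.2,0],
    [1,0,0,-0.2,0],
    [1,0,0,-0.2,0],
    [1,0,0,-0.2,0],
    [1,0,0,-0.2,0]
  ]
}}

```text
time: 2.7
tool_pos: [0.4466, -0.1502, 0.1155]
ee_rot: [2.385, 1.571, -0.599]
wrist_force: [-0.2, -0.6, 0.5]
width: 0.0002
```

```bash
python3 - <<'E'
from h import *
to([*S(-.0535,-.0007),.113],9)
E
```

```text
t 2.7 tcp [ 0.4466 -0.1502  0.1155] stand [-114.3   -0.6] shift [ 0.26  0.01 -6.08] turn 0.1 J [-0.44 -0.07  1.64 -0.    1.58  0.97] F [-0.2 -0.6  0.5]
```

Request:
{"api": "carry_out", "payload": {
  "targets": [
    [1,0,0,-0.2,0],
    [1,0,0,-0.2,0],
    [1,0,0,-0.2,0]
  ]
}}

```text
time: 3.0
tool_pos: [0.4524, -0.1493, 0.1154]
ee_rot: [1.131, 1.571, -1.853]
wrist_force: [0.6, -0.4, -0.0]
width: 0.0006
```

Request:
{"api": "carry_out", "payload": {
  "targets": [
    [1,0,0,-0.2,0],
    [1,0,0,-0.2,0],
    [1,0,0,-0.2,0]
  ]
}}

```text
time: 3.3
tool_pos: [0.4584, -0.1484, 0.1155]
ee_rot: [1.188, 1.571, -1.796]
wrist_force: [-0.6, -0.7, 0.5]
width: 0.0001
```

```bash
python3 - <<'E'
from h import *
to([*S(-.0535,-.0007),.113],9)
s=snap('wrist','w2')
cv2.imwrite('pics/w2c.png',cv2.resize(cv2.imread('pics/w2.png')[0:330,180:460],None,fx=1.8,fy=1.8))
E
```

```text
t 3.3 tcp [ 0.4584 -0.1484  0.1155] stand [-102.4   -0.7] shift [ 0.25  0.01 -4.89] turn 0.0 J [-0.43 -0.05  1.61 -0.    1.58  0.98] F [-0.6 -0.7  0.5]
```

View pics/w2c.png

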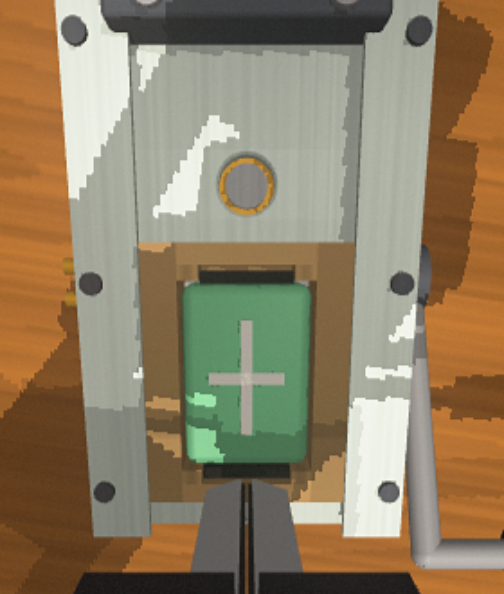

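```bash
python3 - <<'E'
from h import *
s=ld('w2');print(np.round(s['pose'],3)); g=lambda u,v:(180+u/1.8,v/1.8)
for n,u,v,z in(('rod',247,185,.092),('soap',246,378,.127),('mould +x top',246,243,.129),('mould -x top',246,502,.129),('lipL',93,537,.108),('rail stop',247,43,.121)):
  p=onz(s,*g(u,v),z);print(n,inS(p)*1e3)
print([np.array(proj(s,[*S(-.1024+d,0),.1155]))*1.8-[324,0] for d in(-.008,0,.008)])
E
```

```text
[[ 0.156  0.953  0.258  0.533]
 [-0.988  0.151  0.04  -0.137]
 [-0.    -0.261  0.965  0.332]
 [ 0.     0.     0.     1.   ]]
rod [ 0.44125715 -0.96977844]
soap [-65.92727751  -0.60395004]
mould +x top [-21.31263813  -0.601564  ]
mould -x top [-111.07823436   -0.6067231 ]
lipL [-135.03774545   61.49867972]
rail stop [38.27577422 -0.90727075]
[array([244.41974365, 486.75386827]), array([244.40651197, 466.98657933]), array([244.3930362 , 446.85463404])]
```

```bash
python3 - <<'E'
from h import *
s=ld('w1');P=np.array([.4269,-.1534,.1679]);f=np.array([.987,.16,0])
print([proj(s,P+f*d+[0,0,h]) for d in(-.008,0,.008) for h in (0,.019)])
s=ld('w2');P=np.array([.4584,-.1484,.1155])
print([proj(s,P+f*d+[0,0,h]) for d in(-.008,0,.008) for h in (0,.019)])
a=cv2.imread('pics/w1.png')[240:340,250:390];b=cv2.imread('pics/w2.png')[240:340,250:390]
cv2.imwrite('pics/cmp.png',cv2.resize(np.hstack([a,b]),None,fx=2.8,fy=2.8,interpolation=cv2.INTER_CUBIC))
E
```

```text
[array([316.77185966, 270.31871991]), array([316.76016729, 281.15942819]), array([316.75891595, 259.3413912 ]), array([316.74597791, 269.33276562]), array([316.74573247, 248.16072808]), array([316.73150255, 257.26773579])]
[array([316.83786714, 270.3754182 ]), array([316.84999251, 281.19017719]), array([316.79761934, 259.39412561]), array([316.8063535 , 269.35820385]), array([316.75662915, 248.21027476]), array([316.76183861, 257.28874703])]
```

View pics/cmp.png

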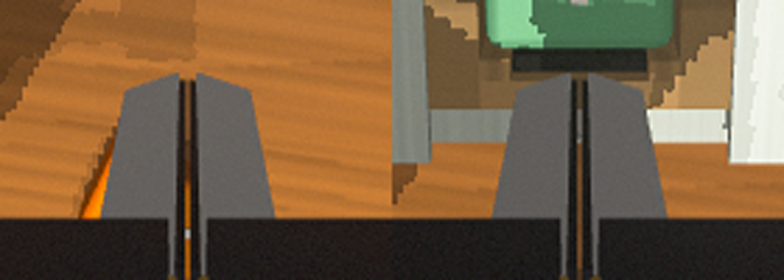

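```bash
python3 - <<'E'
from h import *
s=snap('scene','s2');P=np.array([.4584,-.1484,.1155])
for h in (0,.02,.04): print(h,proj(s,P+[0,0,h]))
u,v=proj(s,P).astype(int);print(u,v)
a=cv2.imread('pics/s2.png')[v-70:v+50,u-70:u+70];cv2.imwrite('pics/s2c.png',cv2.resize(a,None,fx=5,fy=5,interpolation=cv2.INTER_CUBIC))
E
```

```text
0 [240.04162268 219.83460952]
0.02 [239.36988372 213.04445981]
0.04 [238.68613703 206.13293227]
240 219
```

View pics/s2c.png

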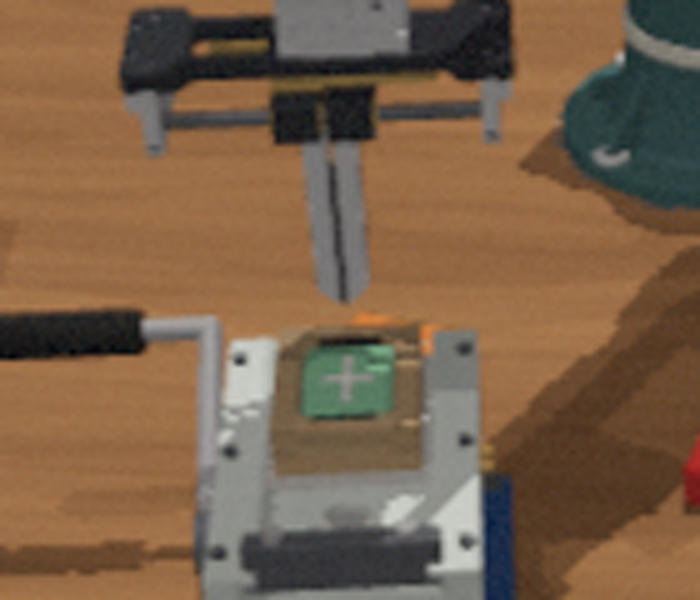

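```bash
python3 - <<'E'
from h import *
a,b=ray(ld('s2'),238.6,209.4);c,d=ray(ld('w2'),317,267)
A=np.stack([b,-d],1);t=np.linalg.lstsq(A,c-a,rcond=None)[0];p=a+b*t[0];q=c+d*t[1];print(p,q,inS(p)*1e3)
# TCP by initial photo too: tip colour
o,R=st();print(o['tool_pos'],o['joint_positions'])
s=ld('top0');print([proj(s,np.array([.1528,-.5278,z])) for z in(.167,.2)])
E
```

```text
[ 0.46612202 -0.14751921  0.15098475] [ 0.46606042 -0.14729287  0.15099402] [-94.60424348  -1.03256061]
[ 0.45842704 -0.14837508  0.11545006] [-4.30749122e-01 -4.86879747e-02  1.61405081e+00 -1.17315252e-05
  1.57618352e+00  9.82025922e-01]
[array([567.11827658, 395.04875838]), array([574.28328743, 397.90620149])]
```

```bash
python3 - <<'E'
from h import *
s=ld('scene0');P=np.array([.1528,-.5278,.1674]);y=np.array([.278,-.961,0])
for h in(0,.035): print(h,[proj(s,P+y*e+[0,0,h]) for e in(-.053,.053)])
a=cv2.imread('pics/scene0.png')[70:160,60:180]
cv2.imwrite('pics/s0c.png',cv2.resize(a,None,fx=5,fy=5,interpolation=cv2.INTER_CUBIC))
E
```

```text
0 [array([148.16285197, 140.46289157]), array([110.37514074, 143.62132348])]
0.035 [array([145.94982674, 129.30096162]), array([107.63086979, 132.36734363])]
```

View pics/s0c.png

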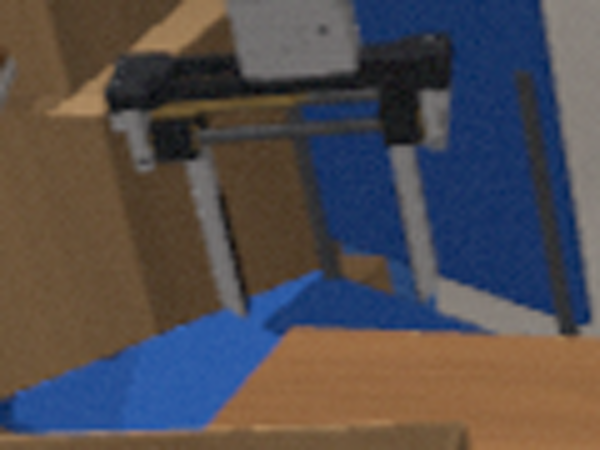

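Rays from the scene and wrist cameras meet within 0.2 mm. They put the real fingertips about 35 mm higher (z 0.151) than the reported TCP (z 0.1155), and the start picture with open fingers shows the same offset. That explains why there was no contact. From here I use real tip z = reported z + 0.0355. I back off, go lower and push again.

Request:
{"api": "carry_out", "payload": {
  "targets": [
    [1,-0.5,0,1.2,0],
    [1,0,0,1.2,0],
    [1,0,0,0.9,0],
    [1,1.5,0,0,0],
    [1,1.5,0,0,0],
    [1,1.3,0,0,0],
    [1,0,0,-0.5,0],
    [1,0,0,-0.3,0],
    [1,0,0,-0.2,0],
    [1,0,0,-0.2,0],
    [1,0,0,-0.2,0],
    [1,0,0,-0.2,0],
    [1,0,0,-0.2,0]
  ]
}}

```text
time: 4.7
tool_pos: [0.4409, -0.1513, 0.0779]
ee_rot: [0.058, 1.565, -2.926]
wrist_force: [-11.6, -1.6, 7.9]
width: 0.0004
```

Request:
{"api": "carry_out", "payload": {
  "targets": [
    [1,0,0,-0.2,0],
    [1,0,0,-0.2,0],
    [1,0,0,-0.2,0]
  ]
}}

```text
time: 5.0
tool_pos: [0.4443, -0.1508, 0.078]
ee_rot: [0.021, 1.56, -2.964]
wrist_force: [-13.9, -1.3, 8.7]
width: 0.0005
```

Request:
{"api": "carry_out", "payload": {
  "targets": [
    [1,0,0,-0.2,0],
    [1,0,0,-0.2,0],
    [1,0,0,-0.2,0],
    [1,0,0,-0.2,0],
    [1,0,0,-0.2,0]
  ]
}}

```text
time: 5.5
tool_pos: [0.4541, -0.1493, 0.078]
ee_rot: [0.012, 1.559, -2.972]
wrist_force: [-13.6, -0.8, 9.6]
width: 0.0005
```

```bash
python3 - <<'E'
from h import *
to([*S(-.0535,-.0007),.078],9)
E
```

```text
t 5.5 tcp [ 0.4541 -0.1493  0.078 ] stand [-106.8   -0.9] shift [-0.06 -0.02 -5.32] turn -0.0 J [-0.43 -0.03  1.67 -0.01  1.51  0.98] F [-13.6  -0.8   9.6]
```

Request:
{"api": "carry_out", "payload": {
  "targets": [
    [1,0,0,-0.2,0],
    [1,0,0,-0.2,0],
    [1,0,0,-0.2,0],
    [1,0,0,-0.2,0],
    [1,0,0,-0.2,0],
    [1,0,0,-0.2,0],
    [1,0,0,-0.2,0],
    [1,0,0,-0.2,0],
    [1,0,0,-0.2,0],
    [1,0,0,-0.2,0],
    [1,0,0,-0.2,0],
    [1,0,0,-0.2,0],
    [1,0,0,-0.2,0],
    [1,0,0,-0.2,0],
    [1,0,0,-0.2,0],
    [1,0,0,-0.2,0],
    [1,0,0,-0.2,0],
    [1,0,0,-0.2,0],
    [1,0,0,-0.2,0],
    [1,0,0,-0.2,0]
  ]
}}

```text
time: 7.5
tool_pos: [0.4935, -0.143, 0.078]
ee_rot: [0.003, 1.559, -2.982]
wrist_force: [-13.7, -1.8, 9.2]
width: 0.0005
```

```bash
python3 - <<'E'
from h import *
to([*S(-.0535,-.0007),.078],9)
s=snap('wrist','w3');im=cv2.cvtColor(np.asarray(s['image']),cv2.COLOR_RGB2HSV)
m=cv2.inRange(im,(60,60,40),(85,255,255));k,l,stt,ce=cv2.connectedComponentsWithStats(m)
for i in range(1,k):
  if stt[i,4]>500: x,y,w,h,_=stt[i];print(stt[i],inS(onz(s,x+w/2,y+h/2,.127))*1e3, inS(onz(s,x+w/2,y,.127))*1e3)
E
```

```text
t 7.5 tcp [ 0.4935 -0.143   0.078 ] stand [-66.8  -0.8] shift [-0.02 -0.01 -1.33] turn -0.0 J [-0.39  0.05  1.59 -0.01  1.51  1.03] F [-13.7  -1.8   9.2]
[ 272  123   89  127 9660] [-10.71044735  -0.72387779] [19.22413106 -0.75479417]
```

Request:
{"api": "carry_out", "payload": {
  "targets": [
    [1,0,0,-0.2,0],
    [1,0,0,-0.2,0],
    [1,0,0,-0.15,0],
    [1,0,0,-0.15,0],
    [1,0,0,-0.1,0]
  ]
}}

```text
time: 8.05
tool_pos: [0.5015, -0.1417, 0.078]
ee_rot: [0.0, 1.56, -2.984]
wrist_force: [-13.8, -2.4, 10.7]
width: 0.0002
```

Request:
{"api": "carry_out", "payload": {
  "targets": [
    [1,0,0,-0.1,0],
    [1,0,0,-0.1,0]
  ]
}}

```text
time: 8.25
tool_pos: [0.5034, -0.1414, 0.078]
ee_rot: [0.0, 1.559, -2.984]
wrist_force: [-14.0, -1.2, 9.8]
width: 0.0004
```

Request:
{"api": "carry_out", "payload": {
  "targets": [
    [1,0,0,-0.1,0]
  ]
}}

```text
time: 8.35
tool_pos: [0.5044, -0.1412, 0.078]
ee_rot: [0.004, 1.559, -2.981]
wrist_force: [-13.4, -1.9, 9.1]
width: 0.0002
```

Stand x is now about −55.8, so 1–3 mm remain.

Request:
{"api": "carry_out", "payload": {
  "targets": [
    [1,0,0,-0.1,0]
  ]
}}

```text
time: 8.45
tool_pos: [0.5054, -0.1411, 0.078]
ee_rot: [0.0, 1.559, -2.985]
wrist_force: [-13.3, -1.5, 10.2]
width: 0.0003
```

Request:
{"api": "carry_out", "payload": {
  "targets": [
    [1,0,0,-0.1,0]
  ]
}}

```text
time: 8.55
tool_pos: [0.5062, -0.1409, 0.078]
ee_rot: [-0.003, 1.559, -2.987]
wrist_force: [-17.0, -1.7, 11.2]
width: 0.0005
```

Request:
{"api": "carry_out", "payload": {
  "targets": [
    [1,0,0,-0.05,0]
  ]
}}

```text
time: 8.65
tool_pos: [0.5061, -0.141, 0.078]
ee_rot: [-0.003, 1.558, -2.988]
wrist_force: [-15.9, -1.7, 9.7]
width: 0.0006
```

Request:
{"api": "carry_out", "payload": {
  "targets": [
    [1,0,0,-0.05,0]
  ]
}}

```text
time: 8.75
tool_pos: [0.5061, -0.1409, 0.078]
ee_rot: [-0.013, 1.557, -2.998]
wrist_force: [-18.0, -2.6, 11.3]
width: 0.0005
```

```bash
python3 - <<'E'
from h import *
to([*S(-.0535,-.0007),.078],9)
s=snap('wrist','w4');im=cv2.cvtColor(np.asarray(s['image']),cv2.COLOR_RGB2HSV)
m=cv2.inRange(im,(60,60,40),(85,255,255));k,l,stt,ce=cv2.connectedComponentsWithStats(m)
for i in range(1,k):
  if stt[i,4]>500: x,y,w,h,_=stt[i];print(stt[i],inS(onz(s,x+w/2,y+h/2,.127))*1e3, inS(onz(s,x+w/2,y,.127))*1e3)
E
```

```text
t 8.75 tcp [ 0.5061 -0.1409  0.078 ] stand [-54.1  -0.8] shift [-0.   -0.01 -0.06] turn -0.0 J [-0.37  0.08  1.56 -0.01  1.51  1.04] F [-18.   -2.6  11.3]
[ 272  123   89  127 9674] [ 2.16079853 -0.72093803] [32.06784305 -0.75615657]
```

The mould is home: the TCP stalled while the force rose only about 4 N. Now I retract and go above the grip.

Request:
{"api": "carry_out", "payload": {
  "targets": [
    [1,0,0,0.5,0],
    [1,0,0,1,0],
    [1,0,0,1.5,0],
    [1,0,0,1.6,0],
    [1,-2.5,0,0,0],
    [1,-2.5,0,0,0],
    [1,0,2,1,0],
    [1,0,3,1,0],
    [1,0,3,1,0],
    [1,0,3,1,0],
    [1,0,3,0.6,0],
    [1,0,2.4,0,0],
    [1,0,0,0,0]
  ]
}}

```text
time: 10.1
tool_pos: [0.4472, -0.3186, 0.1269]
ee_rot: [1.454, 1.57, -1.533]
wrist_force: [-0.4, 0.8, -0.6]
width: 0.0002
```

```bash
python3 - <<'E'
from h import *
to([*S(-.1405,-.165),.0935],9)
s=snap('wrist','w5');im=cv2.cvtColor(np.asarray(s['image']),cv2.COLOR_RGB2HSV)
cv2.imwrite('pics/w5c.png',s['image'][:,:,::-1])
m=cv2.inRange(im,(60,60,40),(85,255,255));k,l,stt,ce=cv2.connectedComponentsWithStats(m)
for i in range(1,k):
  if stt[i,4]>500: print('soap',inS(onz(s,*ce[i],.127))*1e3)
t=ld('top0');print('box',inS(onz(t,515,290,.1))*1e3)
E
```

```text
t 10.1 tcp [ 0.4472 -0.3186  0.1269] stand [-140.1 -167.1] shift [ 3.34 -0.21  0.04] turn -0.1 J [-0.72  0.1   1.44 -0.    1.6   0.69] F [-0.4  0.8 -0.6]
soap [-9.42700163 -3.34184003]
box [-212.2408903  -282.31627635]
```

View pics/w5c.png

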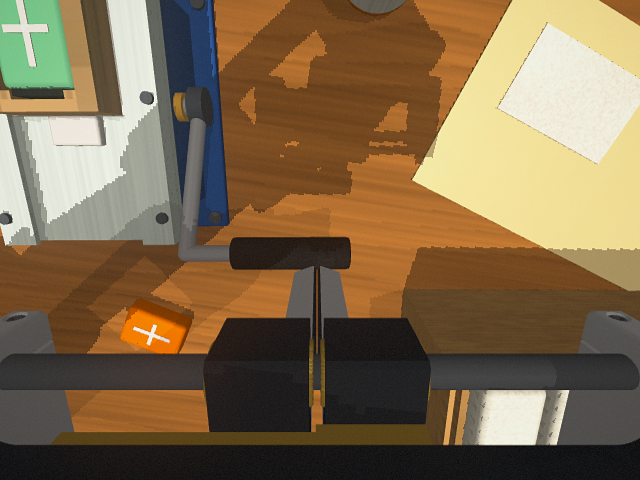

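The grip shows at u = 230–350, v ≈ 253, with the fingers over its outer half. The box corner is clear.

```bash
python3 - <<'E'
from h import *
s=ld('w5')
print([inS(onz(s,u,253,.113))*1e3 for u in(230,290,350)],[inS(onz(s,290,v,.113))*1e3 for v in(238,269)])
# arc: stand x,z of grip centre vs angle
for th in np.linspace(.5,-.2,15): print(round(th,2),np.round([-35-120*np.cos(th),55+120*np.sin(th)],1))
E
```

```text
[array([-139.81875741, -104.28368055]), array([-139.95858852, -147.69375669]), array([-140.09841919, -191.1036972 ])] [array([-128.69541442, -147.96348316]), array([-152.28224799, -147.3986341 ])]
0.5 [-140.3  112.5]
0.45 [-143.1  107.2]
0.4 [-145.5  101.7]
0.35 [-147.7   96.1]
0.3 [-149.6   90.5]
0.25 [-151.3   84.7]
0.2 [-152.6   78.8]
0.15 [-153.7   72.9]
0.1 [-154.4   67. ]
0.05 [-154.9   61. ]
0.0 [-155.   55.]
-0.05 [-154.9   49. ]
-0.1 [-154.4   43. ]
-0.15 [-153.7   37.1]
-0.2 [-152.6   31.2]
```

Request:
{"api": "carry_out", "payload": {
  "targets": [
    [1,1.2,-0.3,0,0],
    [1,1.2,0,0,0],
    [1,0.8,0,0,0],
    [1,0.3,0,0,0],
    [1,0.2,0,0,0],
    [1,0.2,0,0.1,0],
    [1,0.2,0,0.1,0],
    [1,0.2,0,0.1,0]
  ]
}}

```text
time: 10.95
tool_pos: [0.4448, -0.3138, 0.086]
ee_rot: [2.675, 1.568, -0.308]
wrist_force: [0.3, 1.7, 5.4]
width: 0.0002
```

Request:
{"api": "carry_out", "payload": {
  "targets": [
    [1,0.2,0,0.1,0],
    [1,0.2,0,0.1,0],
    [1,0.2,0,0.1,0]
  ]
}}

```text
time: 11.25
tool_pos: [0.4417, -0.3143, 0.0805]
ee_rot: [2.523, 1.568, -0.461]
wrist_force: [-1.1, 2.4, 7.2]
width: 0.0005
```

Request:
{"api": "carry_out", "payload": {
  "targets": [
    [1,0.2,0,0.07,0],
    [1,0.2,0,0.07,0],
    [1,0.2,0,0.07,0],
    [1,0.2,0,0.06,0],
    [1,0.2,0,0.06,0]
  ]
}}

```text
time: 11.75
tool_pos: [0.4366, -0.3151, 0.0704]
ee_rot: [0.458, 1.569, -2.526]
wrist_force: [-5.9, 0.8, 8.5]
width: 0.0004
```

Request:
{"api": "carry_out", "payload": {
  "targets": [
    [1,0.2,0,0.05,0],
    [1,0.2,0,0.05,0],
    [1,0.2,0,0.05,0],
    [1,0.2,0,0.04,0],
    [1,0.2,0,0.04,0]
  ]
}}

```text
time: 12.25
tool_pos: [0.4332, -0.3159, 0.0601]
ee_rot: [0.284, 1.567, -2.7]
wrist_force: [-6.9, 1.8, 8.4]
width: 0.0005
```

Request:
{"api": "carry_out", "payload": {
  "targets": [
    [1,0.2,0,0.04,0],
    [1,0.2,0,0.03,0],
    [1,0.2,0,0.03,0],
    [1,0.2,0,0.02,0],
    [1,0.2,0,0.02,0]
  ]
}}

```text
time: 12.75
tool_pos: [0.4311, -0.3165, 0.0512]
ee_rot: [0.283, 1.565, -2.702]
wrist_force: [-9.9, 0.9, 13.2]
width: 0.0008
```

Request:
{"api": "carry_out", "payload": {
  "targets": [
    [1,0.2,0,-0.03,0],
    [1,0.2,0,-0.03,0],
    [1,0.2,0,-0.03,0],
    [1,0.2,0,-0.02,0],
    [1,0.2,0,-0.02,0]
  ]
}}

```text
time: 13.25
tool_pos: [0.4322, -0.3173, 0.0412]
ee_rot: [0.51, 1.564, -2.474]
wrist_force: [-9.5, -0.1, 12.4]
width: 0.0006
```

Request:
{"api": "carry_out", "payload": {
  "targets": [
    [1,0.2,0,-0.02,0],
    [1,0.2,0,-0.02,0],
    [1,0.2,0,-0.01,0],
    [1,0.2,0,-0.01,0]
  ]
}}

```text
time: 13.65
tool_pos: [0.4333, -0.3175, 0.0332]
ee_rot: [0.662, 1.564, -2.323]
wrist_force: [-8.6, -0.8, 11.2]
width: 0.0003
```

Request:
{"api": "carry_out", "payload": {
  "targets": [
    [1,0.2,0,-0.02,0],
    [1,0.2,0,-0.02,0],
    [1,0.2,0,-0.02,0],
    [1,0.2,0,-0.02,0],
    [1,0.2,0,-0.02,0]
  ]
}}

```text
time: 14.15
tool_pos: [0.4345, -0.3174, 0.023]
ee_rot: [0.713, 1.564, -2.272]
wrist_force: [-8.1, -1.4, 10.6]
width: 0.0004
```

Request:
{"api": "carry_out", "payload": {
  "targets": [
    [1,0.2,0,-0.02,0],
    [1,0.2,0,-0.02,0],
    [1,0.2,0,-0.02,0],
    [1,0.2,0,-0.02,0]
  ]
}}

```text
time: 14.55
tool_pos: [0.4353, -0.3174, 0.0149]
ee_rot: [0.725, 1.564, -2.259]
wrist_force: [-8.4, -1.1, 10.7]
width: 0.0004
```

Request:
{"api": "carry_out", "payload": {
  "targets": [
    [1,0.15,0,-0.02,0],
    [1,0.15,0,-0.02,0]
  ]
}}

```text
time: 14.75
tool_pos: [0.4358, -0.3173, 0.0117]
ee_rot: [0.739, 1.564, -2.246]
wrist_force: [-8.6, -1.5, 9.3]
width: 0.0004
```

Request:
{"api": "carry_out", "payload": {
  "targets": [
    [1,0.1,0,-0.01,0],
    [1,0.1,0,-0.01,0]
  ]
}}

```text
time: 14.95
tool_pos: [0.4362, -0.3172, 0.0095]
ee_rot: [0.768, 1.565, -2.216]
wrist_force: [-7.7, -3.0, 8.4]
width: 0.0008
```

Request:
{"api": "carry_out", "payload": {
  "targets": [
    [1,0.1,0,-0.01,0]
  ]
}}

```text
time: 15.05
tool_pos: [0.4363, -0.3172, 0.0085]
ee_rot: [0.767, 1.565, -2.217]
wrist_force: [-6.0, -2.4, 9.0]
width: 0.0004
```

Request:
{"api": "carry_out", "payload": {
  "targets": [
    [1,0.1,0,-0.01,0]
  ]
}}

```text
time: 15.15
tool_pos: [0.4365, -0.3171, 0.0075]
ee_rot: [0.77, 1.565, -2.214]
wrist_force: [-7.8, -1.8, 8.6]
width: 0.0006
```

Request:
{"api": "carry_out", "payload": {
  "targets": [
    [1,0.1,0,-0.01,0]
  ]
}}

```text
time: 15.25
tool_pos: [0.4365, -0.3171, 0.0064]
ee_rot: [0.768, 1.565, -2.217]
wrist_force: [-7.6, -1.5, 9.1]
width: 0.0001
```

Request:
{"api": "carry_out", "payload": {
  "targets": [
    [1,0.1,0,-0.01,0]
  ]
}}

```text
time: 15.35
tool_pos: [0.4366, -0.3172, 0.006]
ee_rot: [0.761, 1.565, -2.223]
wrist_force: [-9.3, -0.7, 14.3]
width: 0.0004
```

Request:
{"api": "carry_out", "payload": {
  "targets": [
    [1,0.1,0,0,0]
  ]
}}

```text
time: 15.45
tool_pos: [0.4366, -0.3172, 0.0058]
ee_rot: [0.784, 1.565, -2.2]
wrist_force: [-10.0, -0.1, 18.5]
width: 0.0006
```

End of travel: the drop is 83 mm and the force rose to 18.5 N. Now I lift off and go over the soap.

Request:
{"api": "carry_out", "payload": {
  "targets": [
    [1,-0.3,0,0,0],
    [1,-1,0,0,0],
    [1,-2,0,0,0],
    [1,-3,0,0,0],
    [1,-3,0,0,0],
    [1,-3,0,0,0],
    [0,-3,0,0,0],
    [0,0,-2.5,-2.5,0],
    [0,0,-3,-2.5,0],
    [0,0,-3,-2.5,0],
    [0,0,-3,-2.5,0],
    [0,0,-2.5,-2.5,0],
    [0,0,-2.4,-2.5,0],
    [0,0,0,0,0],
    [0,0,0,0,0]
  ]
}}

```text
time: 16.95
tool_pos: [0.5612, -0.1285, 0.1553]
ee_rot: [0.372, 1.57, -2.61]
wrist_force: [0.2, 0.0, -0.0]
width: 0.0691
```

```bash
python3 - <<'E'
from h import *
to([*S(0.0005,-.0008),.0965],9)
s=snap('wrist','w6');im=cv2.cvtColor(np.asarray(s['image']),cv2.COLOR_RGB2HSV)
m=cv2.inRange(im,(60,60,40),(85,255,255));k,l,stt,ce=cv2.connectedComponentsWithStats(m)
for i in range(1,k):
  if stt[i,4]>500: print('soap',stt[i],ce[i],inS(onz(s,*ce[i],.147))*1e3)
t=snap('scene','s6');a=cv2.imread('pics/s6.png')[130:280,150:330]
b=cv2.resize(a,(480,400),interpolation=cv2.INTER_CUBIC);c=cv2.resize(cv2.imread('pics/w6.png'),(320,240))
o=np.zeros((400,800,3),np.uint8);o[:,:480]=b;o[:240,480:]=c;cv2.imwrite('pics/m6.png',o)
E
```

```text
t 16.95 tcp [ 0.5612 -0.1285  0.1553] stand [2.3 2.9] shift [5.88 0.37 0.18] turn 0.1 J [-0.32  0.15  1.33 -0.    1.66  1.09] F [ 0.2  0.  -0. ]
soap [ 291  209   62   88 4738] [321.35225834 251.8326298 ] [ 5.06589578 -0.32150686]
```

View pics/m6.png

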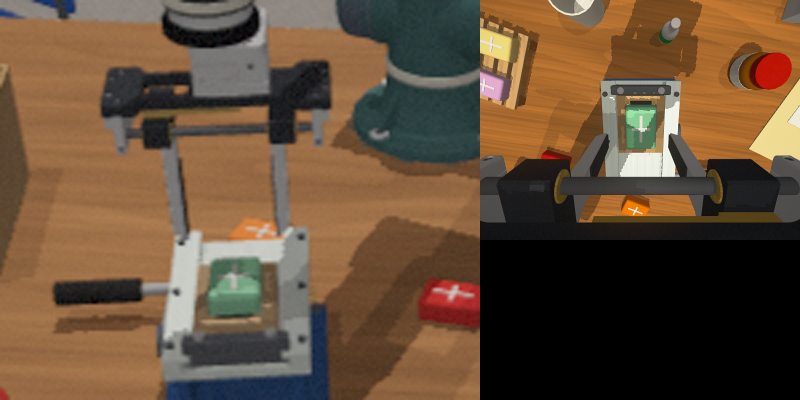

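The picture shows the soap standing proud of the mould, centred on the rod, with the open fingers above it. Descend and grip.

Request:
{"api": "carry_out", "payload": {
  "targets": [
    [0,0,0.37,0.15,0],
    [0,1.5,0,0,0],
    [0,1.5,0,0,0],
    [0,1.5,0,0,0],
    [0,1,0,0,0],
    [0,0.35,0,0,0],
    [0,0,0,0,0]
  ]
}}

```text
time: 17.75
tool_pos: [0.5597, -0.1327, 0.0958]
ee_rot: [-0.435, 1.569, 2.864]
wrist_force: [0.5, 1.0, 0.8]
width: 0.094
```

Request:
{"api": "carry_out", "payload": {
  "targets": [
    [0.3,0,0,0,0],
    [0.4,0,0,0,0],
    [0.5,0,0,0,0],
    [0.6,0,0,0,0],
    [0.7,0,0,0,0],
    [0.7,0,0,0,0],
    [0.7,0,0,0,0]
  ]
}}

```text
time: 18.45
tool_pos: [0.5602, -0.1322, 0.097]
ee_rot: [-1.587, 1.57, 1.712]
wrist_force: [-0.5, 2.0, 0.8]
width: 0.0433
```

Request:
{"api": "carry_out", "payload": {
  "targets": [
    [0.7,-0.1,0,0,0],
    [0.7,-0.2,0,0,0],
    [0.7,-0.3,0,0,0],
    [0.7,-0.4,0,0,0],
    [0.7,-0.6,0,0,0],
    [0.7,-1,0,0,0],
    [0.7,-1.5,0,0,0],
    [0.7,-1.5,0,0,0],
    [0.7,-1,0,0,0],
    [0.7,-0.4,0,0,0],
    [0.7,0,0,0,0]
  ]
}}

```text
time: 19.55
tool_pos: [0.5607, -0.133, 0.1682]
ee_rot: [2.593, 1.569, -0.391]
wrist_force: [0.3, -0.4, -0.9]
width: 0.0436
```

```bash
python3 - <<'E'
from h import *
to([.6255,.264,.165],-11.3)
s=snap('top','t7');snap('wrist','w7');im=cv2.cvtColor(np.asarray(s['image']),cv2.COLOR_RGB2HSV)
for n,z in(('w7',.2),):
  s=ld(n);im=cv2.cvtColor(np.asarray(s['image']),cv2.COLOR_RGB2HSV);m=cv2.inRange(im,(60,60,40),(85,255,255));k,l,stt,ce=cv2.connectedComponentsWithStats(m)
  for i in range(1,k):
    if stt[i,4]>500: print('soap',stt[i],ce[i])
print(robot.get_obs()['width'])
E
```

```text
t 19.55 tcp [ 0.5607 -0.133   0.1682] stand [ 1.1 -1.5] shift [  0.31 -38.19 -12.64] turn 20.3 J [-0.33  0.14  1.31 -0.    1.69  1.08] F [ 0.3 -0.4 -0.9]
soap [ 276  225   82  115 8149] [316.4850902  280.57111302]
0.04370293606131975
```

The soap is lifted and held (width 43.7 mm). Carry it over the rack.

Request:
{"api": "carry_out", "payload": {
  "targets": [
    [0.7,0,-1.5,-0.5,0],
    [0.7,0,-2.5,-0.8,0],
    [0.7,0,-2.7,-0.9,0],
    [0.7,0,-2.7,-0.9,0],
    [0.7,0,-2.7,-0.9,0],
    [0.7,0,-2.7,-0.9,0],
    [0.7,0,-2.7,-0.9,0],
    [0.7,0,-2.7,-0.9,0],
    [0.7,0,-2.7,-0.9,0],
    [0.7,0,-2.7,-0.9,0],
    [0.7,0,-2.7,-0.9,0],
    [0.7,0,-2.7,-0.9,0],
    [0.7,0,-2.7,-0.9,0],
    [0.7,0,-2.5,-0.4,0],
    [0.7,0,-2,0,0],
    [0.7,0,0,0,5],
    [0.7,0,0,0,5],
    [0.7,0,0,0,5],
    [0.7,0,0,0,5],
    [0.7,0,0,0,0]
  ]
}}

```text
time: 21.65
tool_pos: [0.614, 0.2632, 0.1664]
ee_rot: [0.471, 1.569, -2.861]
wrist_force: [-0.3, 0.3, -1.2]
width: 0.0436
```

```bash
python3 - <<'E'
from h import *
to([.6255,.264,.009],-11.3)
snap('wrist','w8')
s=ld('w8');
# predicted rack corners / soap outlines in wrist view drawn for check
c,sn=np.cos(np.radians(-11.3)),np.sin(np.radians(-11.3))
im=cv2.imread('pics/w8.png')
def rk(x,y,z): return [.615+c*x-sn*y,.212+sn*x+c*y,z]
for box in ([-.075,.075,-.104,.104],[-.032,.032,.031,.075]):
  q=[proj(s,rk(box[i],box[j],.032)) for i,j in((0,2),(1,2),(1,3),(0,3))]
  cv2.polylines(im,[np.int32(q)],True,(0,0,255),1)
cv2.imwrite('pics/w8c.png',im)
E
```

```text
t 21.65 tcp [0.614  0.2632 0.1664] stand [115.7 381.5] shift [15.74 -0.31 -1.14] turn 0.4 J [0.32 0.36 1.05 0.   1.73 2.08] F [-0.3  0.3 -1.2]
```

View pics/w8c.png

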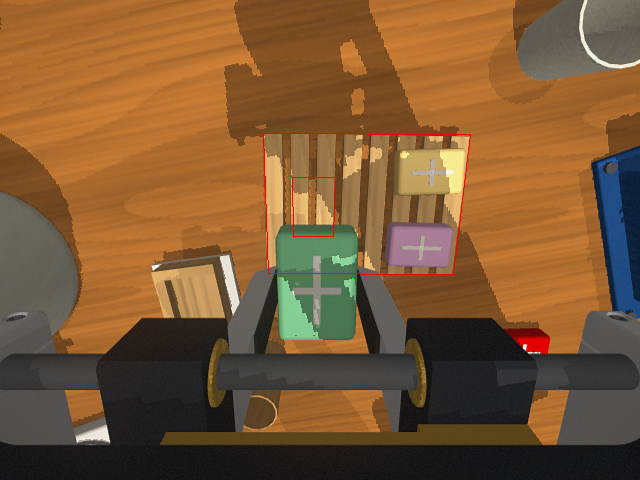

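The projected rack outline matches the picture, the target outline lies in the empty half clear of the lilac and yellow soaps, and the spare mould and tube are clear. Lower the soap.

Request:
{"api": "carry_out", "payload": {
  "targets": [
    [0.7,0,-0.3,-1.1,0],
    [0.7,1,0,0,0],
    [0.7,2,0,0,0],
    [0.7,2.5,0,0,0],
    [0.7,2.5,0,0,0],
    [0.7,2.5,0,0,0],
    [0.7,2,0,0,0],
    [0.7,1.5,0,0,0],
    [0.7,0.8,0,0,0],
    [0.7,0.4,0,0,0],
    [0.7,0.2,0,0,0],
    [0.7,0,0,0,0]
  ]
}}

```text
time: 22.9
tool_pos: [0.6267, 0.2636, 0.0138]
ee_rot: [-2.713, 1.569, 0.237]
wrist_force: [0.6, -0.1, 0.1]
width: 0.0438
```

Request:
{"api": "carry_out", "payload": {
  "targets": [
    [0.7,0.1,0,0,0],
    [0.7,0.1,0,0,0]
  ]
}}

```text
time: 23.1
tool_pos: [0.6268, 0.2636, 0.012]
ee_rot: [-2.677, 1.569, 0.273]
wrist_force: [0.1, -0.3, -0.7]
width: 0.0435
```

Request:
{"api": "carry_out", "payload": {
  "targets": [
    [0.7,0.1,0,0,0],
    [0.7,0.1,0,0,0],
    [0.7,0.1,0,0,0]
  ]
}}

```text
time: 23.4
tool_pos: [0.6261, 0.2634, 0.0079]
ee_rot: [2.357, 1.571, -0.975]
wrist_force: [-0.5, 0.0, -0.6]
width: 0.0438
```

Request:
{"api": "carry_out", "payload": {
  "targets": [
    [0.7,0.1,0,0,0],
    [0.7,0.1,0,0,0]
  ]
}}

```text
time: 23.6
tool_pos: [0.6261, 0.2635, 0.0062]
ee_rot: [2.249, 1.571, -1.083]
wrist_force: [-1.7, -0.7, 2.6]
width: 0.044
```

Request:
{"api": "carry_out", "payload": {
  "targets": [
    [0.7,0.1,0,0,0]
  ]
}}

```text
time: 23.7
tool_pos: [0.6261, 0.2635, 0.0062]
ee_rot: [3.021, 1.57, -0.312]
wrist_force: [-3.3, -1.5, 6.6]
width: 0.0435
```

Contact came at the predicted height. Release gently, opening only partway, then rise.

Request:
{"api": "carry_out", "payload": {
  "targets": [
    [0.7,-0.1,0,0,0],
    [0.45,0,0,0,0],
    [0.35,0,0,0,0],
    [0.35,0,0,0,0],
    [0.35,0,0,0,0],
    [0.35,-0.5,0,0,0],
    [0.35,-1,0,0,0],
    [0.35,-2,0,0,0],
    [0.35,-3,0,0,0],
    [0.35,-3,0,0,0],
    [0.35,-3,0,0,0],
    [0.35,0,0,4,0],
    [0.35,0,0,4,0],
    [0.35,0,0,0,0]
  ]
}}

```text
time: 25.1
tool_pos: [0.5433, 0.2797, 0.132]
ee_rot: [-0.08, 1.569, 2.874]
wrist_force: [0.7, 0.5, 0.1]
width: 0.0611
```

```bash
python3 - <<'E'
from h import *
c,sn=np.cos(np.radians(-11.3)),np.sin(np.radians(-11.3))
def inr(p): d=p[:2]-np.array([.615,.212]);return np.round([c*d[0]+sn*d[1],-sn*d[0]+c*d[1]],4)
s=snap('wrist','w9');im=cv2.cvtColor(np.asarray(s['image']),cv2.COLOR_RGB2HSV)
for n,lo,hi in(('green',(60,60,40),(85,255,255)),('yellow',(22,60,120),(35,150,255)),('lilac',(135,30,80),(170,255,255))):
  m=cv2.inRange(im,lo,hi);k,l,stt,ce=cv2.connectedComponentsWithStats(m)
  for i in range(1,k):
    if stt[i,4]>800:
      (u,v),wh,a=cv2.minAreaRect(np.argwhere(l==i)[:,::-1].astype(np.float32)); p=onz(s,u,v,.056)
      print(n,ce[i],p,inr(p),wh)
o=robot.get_obs();print(o['time'],o['width'],o['tool_pos'])
t=snap('top','t9');im=cv2.cvtColor(np.asarray(t['image']),cv2.COLOR_RGB2HSV)
a=cv2.imread('pics/t9.png');b=cv2.imread('pics/top0.png')
d=(np.abs(a.astype(int)-b).sum(2)>90).astype(np.uint8);k,l,stt,ce=cv2.connectedComponentsWithStats(cv2.morphologyEx(d,cv2.MORPH_OPEN,np.ones((3,3))))
print([ (x.tolist()) for x in stt[1:] if x[4]>40])
# mould wood block position vs stop (top view), rows along guide: print mould-block mask centre
m=cv2.inRange(im,(8,60,60),(20,200,200));roi=np.zeros_like(m);roi[195:262,362:425]=m[195:262,362:425]
k,l,stt,ce=cv2.connectedComponentsWithStats(roi)
for i in range(1,k):
  if stt[i,4]>150: print('wood',stt[i],inS(onz(t,*ce[i],.129))*1e3)
cv2.imwrite('pics/fin.png',np.vstack([cv2.resize(a[150:300,200:480],(560,300)),cv2.resize(cv2.imread('pics/w9.png')[60:400],(560,298))]))
E
```

```text
green [316.99662732 132.28695897] [0.62717787 0.26336161 0.056     ] [0.0019 0.0528] (77.0, 52.0)
yellow [463.39181669  82.25662848] [0.64176545 0.14300592 0.056     ] [ 0.0398 -0.0624] (54.731266021728516, 75.29572296142578)
lilac [439.22321172 177.96897443] [0.56982457 0.16564615 0.056     ] [-0.0352 -0.0543] (79.95559692382812, 50.50528335571289)
25.15 0.06099799489853841 [0.54593754 0.27925816 0.13222901]
[[131, 163, 180, 317, 22540], [226, 176, 10, 24, 140], [248, 182, 33, 59, 779], [265, 193, 6, 10, 47], [370, 204, 32, 28, 398], [381, 227, 16, 7, 82], [376, 236, 34, 35, 861], [433, 255, 7, 7, 42], [442, 263, 33, 10, 180], [347, 271, 15, 13, 112], [425, 271, 41, 12, 229], [338, 273, 8, 9, 50], [419, 275, 15, 8, 69], [292, 278, 209, 136, 8831], [554, 298, 31, 67, 1304], [529, 302, 32, 68, 1181], [592, 345, 6, 16, 60], [345, 381, 295, 99, 11526], [306, 416, 9, 8, 53], [334, 424, 26, 28, 451], [625, 434, 15, 12, 127]]
wood [408 195  17  67 671] [ -6.22120097 -72.42818361]
wood [371 202  35  41 612] [1.35841499 2.13585984]
```

```bash
python3 -c "
from h import *
print(robot.close_job())"
```

```text
the job is handed in; nothing more can be done
None
```

I pushed the mould home, pressed the lever to the end of its travel, and laid the green soap flat in the empty half of the rack. The job was handed in at about 25 s; no verdict was reported.

- **Mould:** it slid at about 14 N, and pushing on until it stopped added only about 4 N against the stop. The last top view puts its centre 1 to 2 mm from the rod axis, about the limit of that measurement.
- **Lever:** I pressed it at about 20 mm/s. The force stayed under about 17 N until the end of travel, where it peaked at about 21 N.
- **Soap:** it lies about 2 mm from the rack's long middle line and 53 mm into the empty half. The yellow and lilac soaps still measure within about 4 mm of where they were, with nothing touching. The soap met the slats at the expected height, and its outline size matches the neighbouring soaps, which fits lying flat.

**Problems along the way:**
- **Fingertip height:** the real fingertips were about 35 mm higher than the reported TCP. My first push therefore passed over the mould without touching it. I found this from two camera views and corrected for it from then on; all later contact heights agreed.
- **Last look:** the viewer had reached its 12-picture limit, so the final check was by measurements only. The cup, tube, glue, jar and spare mould were not re-measured one by one. No contact showed on any move near them.

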